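Fit the angle rotor to the benchtop centrifuge and load the balanced vial

ROBOT

A 6-joint arm with a two-finger parallel gripper is mounted at the origin on the work surface; the furniture and walls round the work are solid. World frame = base frame: x ahead of the robot, y to its left, z up, the work surface at z = 0. Lengths are in m, angles in rad, forces in N, time in s.
With the tool pointing down it reaches from about 0.35 to 0.975 m from the base axis. Payload 4.9 kg.
Tool frame: the origin (TCP) lies midway between the tips of the shut fingers; the grasp point (between the pads) lies 19 mm behind it; z points along the fingers, y is the line along which they close (so a half turn about z gives the same grasp; the last joint's range is limited). The gripper opens to 85 mm and grips with 20 to 120 N. Pads are 22 mm wide; open, the fingers measure 114 mm over their backs; the gripper's body (76 mm by 85 mm) begins 54 mm behind the grasp point. The pads swing forward as they close: fully open they stand 13 mm farther back than shut.
Start: joints at [1.222, 0.053, 1.613, -0, 1.476, -0.119], TCP at [0.142, 0.609, 0.192] pointing down, gripper open.
Joint ranges: [-3.01, 3.01], [-1.01, 2.22], [0.06, 2.58], [-1.02, 4.17], [0.09, 2.62], [-3.14, 3.14]. Speed limits (rad/s): [2.57, 2.57, 3.14, 3.14, 3.14, 3.14].

INTERFACE

Orientations are given as a unit quaternion [w, x, y, z].
In Python, from plant import * gives the robot as it stands.
- The arm moves only by the tool jog_arm, never from a script. Its argument "targets" is a list of rows, each a list of 3 entries, a list of its own where there are three numbers: the shift along the tool's x, y, z in units of 25 mm (1.0 is 25 mm), then the turn, a rotation vector about the tool's x, y, z in units of 8 degrees (1.0 is 8 degrees), then the opening in per cent of the stroke, from 0 (shut) to 100 (fully open). A call has 1 to 8 rows; each row is the pose to reach, as a shift and turn from the pose commanded when the call began, along the tool's axes at that moment; what a row does not reach only later rows make up. A row lasts 1/8 s, in which the tool goes at most 62.5 mm and 10.7 degrees, less where a joint would pass 70% of its speed; a pose out of reach is approached as far as the arm can. A call with a gripper value outside its range is refused whole. The fingers move at their own pace and stop on an object; the grip force is fixed at half the most. Time passes only in rows, so rows that repeat a pose let the fingers close. It gives the time, the measured TCP pose, the force, the opening and the grip force at its end, in the units of the state.
- state(): the state, without advancing time (a new reading comes with each control period).
- grab_frame(name): name is "scene" or "top" or "wrist"; returns (picture, depth): 400x640x3 uint8, red, green, blue; 400x640 float32, m along the optical axis (not along the pixel's ray), 0 where there is no reading.
- camera_params(name): a dict with "fovy" (degrees; the focal length in pixels is half the picture's height over the tangent of half this angle, whatever the lens; pixels are square), "cx", "cy" (the principal point, pixels), "dist" ([k1, k2, p1, p2, k3] as OpenCV has them; the pictures are not rectified), "rvec" (rotation vector, rad) and "tvec" (3), from world to camera coordinates, as OpenCV has them; the wrist camera has in their place "hand_eye" (4x4, takes a point from camera to tool coordinates, whose origin is the TCP and whose axes are the flange's). Camera axes: x right, y down, z forward; pixel columns grow to the right and rows downward; lengths in m; the calibration is good to about 2 mm. A picture is of the moment at which its call begins: read the wrist's pose just before it. camera_params takes no time and is no camera call.
- job_done(): hands the job in; it is judged then, once.
The state is a dict: "time": time; "joint_pos": joint angles; "joint_vel": joint speeds; "joint_efforts": joint torques, N m; "tool_pos": TCP position; "tool_rot": TCP orientation; "contact_force": force on the tool from outside, world axes, zero at the start; "ft_torque": the same for the moment, N m; "gripper_width": opening from 0.0 (shut) to 1.0 (fully open); "grasp_force": force on a finger pad.
Only numpy, scipy, OpenCV 4.12 (cv2) and the standard library are available. Lean on these libraries where they do the work, as an engineer would, in place of code of your own. Each camera call takes 0.05 s, during which the arm holds its last target. There are 200 camera calls.

TASK

Get the small centrifuge ready for a run: lift the rotor by its knob and lower it gently, without dropping it, onto the drive in the open chamber, so that it drops over both drive pegs and sits fully home. Then take the vial from the vial rack and put it all the way down into the leaning well of the rotor that lies straight opposite the balance vial, and let go. Leave the beaker and the bottles on the bench where they stand.

Things in the scene. Friction and masses are not known exactly. Their poses are not given: they have to be found in the camera images.
- rotor: Loose angle rotor, a plain aluminium dish 164 mm across, 0.35 to 0.58 kg with its balance vial, on the bench at the left. Origin: centre of its flat underside, z up. The underside has a 16 mm centre hole and two 9 mm peg holes at y = +22 and -22 mm, so it fits the drive two ways, a half turn apart. It starts at most 0.85 rad from the way that brings its +x side to the centrifuge's +y (left) side.
- rotor_knob (a point): The rotor's lifting knob: upright, round, black, fluted, 23 mm across, from 28 to 48 mm above the rotor's underside; this point is on the axis at 38 mm. The dish slopes up from 10 mm at the knob's foot to 30 mm at its edge; six steel sleeves (wells) stand round it, 60 degrees apart, highest points 41 mm up and 63 mm from the axis (at azimuth 0, 60, 120.. degrees from x). Axes as the rotor's.
- balance_mid (a point): Centre of the balance vial, a capped vial fixed in the well at the rotor's -x side and leaning like the well; its top reaches 58 mm above the rotor's underside. The other five wells are empty. z along the vial, toward its cap.
- well_floor (a point): Centre of the floor of the well that must take the vial (at the rotor's +x side, straight opposite the balance vial), 66 mm from the rotor's axis, 14 mm above its underside. z runs out of the well along its axis, 40 degrees from vertical, up and toward the rotor's axis; y is level, across. Fixed to the rotor.
- well_mouth (a point): Centre of the mouth of the same well, 22 mm along z from its floor. The sleeve is 25 mm wide inside, 30 mm outside. Axes as for the floor.
- centrifuge: Benchtop centrifuge, a white box 216 mm wide, 240 mm deep, 100 mm high, fixed at the right, front panel to the robot. Origin on the bench under the drive's axis, z up, -x its front. Round open chamber 184 mm wide, rim 103 mm and floor 45 mm above the bench. Lid fixed open, upright at the back, from 122 mm behind the drive's axis, up to 315 mm above the bench.
- drive (a point): Centre of the drive flange (72 mm across) in the chamber, 58 mm above the bench; the rotor's underside comes to rest on it. From it rise a spigot, 14 mm thick, 23 mm high (top 7 mm tapered), and two pegs at x = +22 and -22 mm, 7 mm thick, 12 mm high (top 5 mm tapered). It does not turn. A rotor put on askew stands on the pegs 7 to 12 mm too high. Axes as the centrifuge's.
- vial_mid (a point): The sample vial to be loaded: a capped round vial, body 22 mm across, 48 mm tall, 16 to 28 g. This point is its centre, 24 mm above its foot; z along its axis toward the cap. It stands upright in the vial rack, the only vial there.
- sample_vial: The same vial; origin at the centre of its foot, z toward the cap.
- vial_rack: Vial rack: a plain grey block 64 x 94 x 20 mm with six round holes, 24 mm wide, 15 mm deep (floor 5 mm above the bench), in two rows of three (x = -15 and 15, y = -30, 0, 30 mm), fixed to the bench in the middle. Origin: centre of its underside, z up. The vial stands in the middle hole of the row at -x; 28 mm of it stand above the block.
- beaker_mid (a point): Bystander: clear beaker, 73 mm across, 94 mm tall, left of the centrifuge at the back; point at its centre. z up.
- squeeze_bottle_mid (a point): Bystander: white squeeze bottle with a bent spout, 66 mm body, 214 mm tall, at the right front; point on the body's axis, 80 mm up. z up.
- amber_bottle_mid (a point): Bystander: brown bottle, 58 mm across, 115 mm tall, behind the rotor; point at its centre. z up.

How it is judged:
On the way, in this order (a step that is already met when the one before it is completed fails the run):
1. the rotor sits fully home on the drive, over both pegs, and is let go (horizontal distance between rotor and drive below 0.002 m and z of rotor in the frame of drive below 0.002 m and angle between rotor's own z axis and vertical below 0.04 rad and contact force between the fingers and rotor below 0.1 N and linear speed of rotor below 0.02 m/s), for 0.2 s.
2. the vial stands at the bottom of the well opposite the balance vial (distance between sample_vial and well_floor below 0.004 m and angle between the z axis of sample_vial and the z axis of well_floor, either way round below 0.17 rad), for 0.2 s.
At the end, for the whole second after the job is handed in: The rotor sits fully home on the drive (its underside within 2 mm of the drive flange in height, centred within 2 mm, level within 0.04 rad), the sample vial's foot is within 4 mm of the floor of the well opposite the balance vial with its axis within 0.17 rad of the well's, both at rest (all of step 2 and horizontal distance between rotor and drive below 0.002 m and z of rotor in the frame of drive below 0.002 m and angle between rotor's own z axis and vertical below 0.04 rad and linear speed of each of rotor, sample_vial below 0.02 m/s); the robot touches nothing.
It fails at once if the rotor is dropped or rammed onto the drive (faster than 0.4 m/s within 30 mm above it) (linear speed of rotor above 0.4 m/s and horizontal distance between rotor and drive below 0.03 m and z of rotor in the frame of drive below 0.03 m).
It fails at once if the beaker, the squeeze bottle or the brown bottle is shifted by more than 20 mm (distance of any of beaker_mid, squeeze_bottle_mid, amber_bottle_mid from where it was at the start of the episode above 0.02 m).
It also fails if it takes over 72 s, if anything falls off the work surface, if the arm or the gripper's body presses on something with over 40 N, if the wrist force passes 120 N, or if a joint passes its speed limit or range.

## Working session

There is one attempt and no reset: what is moved stays moved. The work goes in short steps, Python scripts to look and compute and a tool call to move; the robot and the scene stay as the last step left them, time stands still between calls to the robot, and variables do not carry over. Pictures are saved under pics/ and viewed, at most 10 in all, crops included, and the job is handed in when it is done.

Besides the shell and the picture viewer there is one more tool, called after ">>>" in YAML: its name, and indented under it one key for each argument. jog_arm: Moves the arm, as the interface text tells. Its arguments: {"type":"object","properties":{"targets":{"type":"array"}},"required":["targets"]}

```bash
mkdir -p pics; ls
cat > h.py <<'E'
from plant import *
import numpy as np, cv2
from scipy.spatial.transform import Rotation as R
def cam(name):
    c=camera_params(name); f=200/np.tan(np.radians(c["fovy"])/2)
    K=np.array([[f,0,c["cx"]],[0,f,c["cy"]],[0,0,1.]]); d=np.array(c["dist"],float)
    if "hand_eye" in c:
        s=state(); T=np.eye(4); q=s["tool_rot"]; T[:3,:3]=R.from_quat([q[1],q[2],q[3],q[0]]).as_matrix(); T[:3,3]=s["tool_pos"]
        W=T@np.array(c["hand_eye"])
    else:
        V=np.eye(4); V[:3,:3]=cv2.Rodrigues(np.array(c["rvec"],float))[0]; V[:3,3]=np.ravel(c["tvec"]); W=np.linalg.inv(V)
    return K,d,W
def pts(uv,z,C):
    "pixels -> world points on plane height z"
    K,d,W=C; n=cv2.undistortPoints(np.asarray(uv,float).reshape(-1,1,2),K,d)[:,0]
    r=np.c_[n,np.ones(len(n))]@W[:3,:3].T; o=W[:3,3]
    return o+r*((z-o[2])/r[:,2])[:,None]
def cloud(dep,C):
    "depth picture -> HxWx3 world"
    K,d,W=C; v,u=np.mgrid[:400,:640]
    n=cv2.undistortPoints(np.stack([u,v],-1).reshape(-1,1,2).astype(float),K,d)[:,0]
    P=np.c_[n,np.ones(len(n))]*dep.reshape(-1,1)
    return (P@W[:3,:3].T+W[:3,3]).reshape(400,640,3)
def proj(p,C):
    K,d,W=C; V=np.linalg.inv(W)
    return cv2.projectPoints(np.asarray(p,float).reshape(-1,1,3),cv2.Rodrigues(V[:3,:3])[0],V[:3,3],K,d)[0][:,0]
def look(name):
    C=cam(name); im,dep=grab_frame(name); return im,dep,C
def save(n,im): cv2.imwrite("pics/"+n,im[...,::-1])
E
python3 - <<'E'
from h import *
im,d,C=look("top"); save("top.png",im); np.savez("top.npz",im=im,d=d)
im2,d2,C2=look("wrist"); save("w.png",im2)
s=state(); print(s); print(C); print(C2[2])
cv2.imwrite("pics/both.png",np.vstack([im,im2])[::1,:,::-1][:, :640] if 0 else cv2.resize(np.vstack([im,im2])[...,::-1],(480,600)))
E
```

```text
pics
{'time': 0.1, 'joint_pos': array([ 1.22199677e+00,  5.32718071e-02,  1.61416546e+00, -2.35597700e-05,
        1.47601720e+00, -1.18983084e-01]), 'joint_vel': array([ 0.00056315, -0.00088471, -0.00471568,  0.00144985, -0.00012145,
        0.00042784]), 'joint_efforts': array([ 2.95830596e-04, -3.94901276e+01, -3.71363819e+01, -1.40184643e-04,
        3.86589876e-03,  1.30438798e-05]), 'tool_pos': array([0.14214864, 0.60795727, 0.1906926 ]), 'tool_rot': array([-2.04343909e-04,  1.14654361e-01,  9.93405008e-01, -9.08274828e-04]), 'contact_force': array([-0.80873409, -0.01536399,  0.15933657]), 'ft_torque': array([-0.02038128,  0.0362197 , -0.02462036]), 'grasp_force': 0.0, 'gripper_width': 0.9999943252336644}
(array([[386.66648527,   0.        , 320.87748218],
       [  0.        , 386.66648527, 197.03426018],
       [  0.        ,   0.        ,   1.        ]]), array([0.02532864, 0.        , 0.        , 0.        , 0.        ]), array([[ 0.01274365, -0.98900547,  0.14732879,  0.34583935],
       [-0.99981403, -0.01047039,  0.0161951 ,  0.0520945 ],
       [-0.01447446, -0.14750777, -0.98895498,  1.18329212],
       [ 0.        ,  0.        ,  0.        ,  1.        ]]))
[[ 0.22769489  0.93679349  0.26565578  0.07607114]
 [ 0.97373157 -0.21867382 -0.06347122  0.62464603]
 [-0.00136746  0.27312949 -0.9619763   0.37356057]
 [ 0.          0.          0.          1.        ]]
```

View pics/top.png

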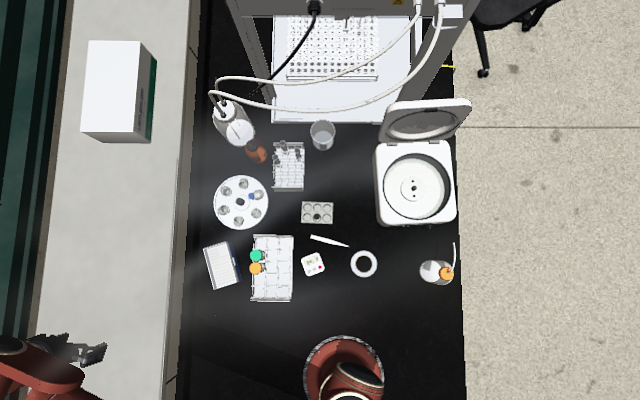

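View pics/w.png

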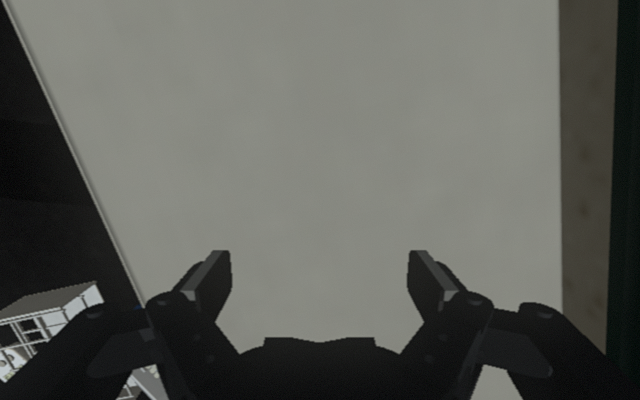

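The top view shows the rotor at (241,202) with a blue-capped balance vial near (250,196), the rack at (318,212) with the vial near (317,217), the centrifuge chamber at (414,188), the squeeze bottle at (437,270), the amber bottle at (257,150) and the beaker at (322,135). The wrist view shows only the side bench and the fingers.

Run:
```python
from h import *
z=np.load("top.npz"); im,d=z["im"],z["d"]; C=cam("top"); P=cloud(d,C)
for n,uv,h in [("knob",(240,202),.048),("bal",(250,196),.058),("vial",(317,217),.053),("rack",(318,212),.02),("drive",(414,188),.058),("spigot",(414,188),.081),("rim",(415,187),.103)]:
    print(n,pts([uv],h,C)[0].round(3),P[uv[1],uv[0]].round(3))
crop=cv2.resize(im[140:250,200:470],None,fx=2.95,fy=2.95,interpolation=cv2.INTER_CUBIC); save("c.png",crop)
```

```text
knob [0.498 0.311 0.048] [0.497 0.31  0.049]
bal [0.514 0.28  0.058] [0.515 0.281 0.052]
vial [0.455 0.081 0.053] [0.455 0.081 0.054]
rack [0.473 0.079 0.02 ] [0.473 0.079 0.021]
drive [ 0.543 -0.203  0.058] [ 0.54  -0.199  0.076]
spigot [ 0.539 -0.198  0.081] [ 0.54  -0.199  0.076]
rim [ 0.538 -0.195  0.103] [ 0.542 -0.201  0.08 ]
```

View pics/c.png

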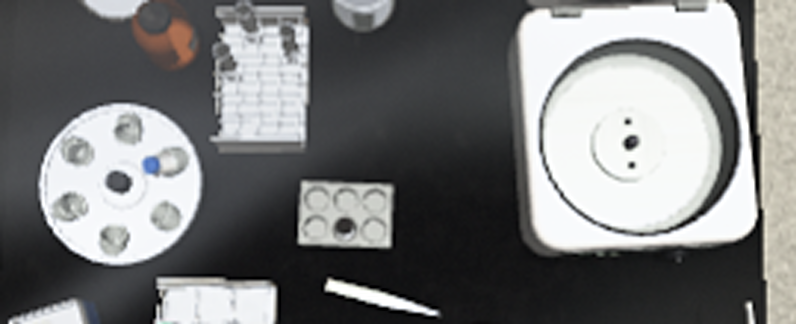

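Run:
```python
from h import *
C=cam("top"); f=lambda uv,h:pts([(200+uv[0]/2.95-.33,140+uv[1]/2.95-.33)],h,C)[0]
k=f((118,181),.048); b=f((151,166),.056); print("knob",k,"bal",b,"yaw+x",np.degrees(np.arctan2(*(k-b)[1::-1])))
for h,uvs in((.07,((628,121),(632,165))),):
  a,c=[f(u,h) for u in uvs]; print("pegs",a,c,np.linalg.norm(a-c),"yaw",np.degrees(np.arctan2(*(a-c)[1::-1])))
print("spig",f((630,142),.081))
for u in ((527,20),(745,5),(755,225),(540,245)): print(f(u,.1))
z=np.load("top.npz"); P=cloud(z["d"],C)
# rotor rim & rim of centrifuge from heights
s=state(); q=s["tool_rot"]; print(R.from_quat([q[1],q[2],q[3],q[0]]).as_matrix().round(3)); print(np.array(camera_params("wrist")["hand_eye"]).round(3))
```

```text
knob [0.50042899 0.3117424  0.048     ] bal [0.5148515  0.27749126 0.056     ] yaw+x 112.83504227050447
pegs [ 0.56270233 -0.19633599  0.07      ] [ 0.51874244 -0.19928304  0.07      ] 0.044058566670807126 yaw 3.8353341273412545
spig [ 0.53972427 -0.19536886  0.081     ]
[ 0.65625612 -0.09371359  0.1       ]
[ 0.67276405 -0.30511614  0.1       ]
[ 0.45787828 -0.3066984   0.1       ]
[ 0.43643088 -0.10404691  0.1       ]
[[-0.974  0.228 -0.001]
 [ 0.228  0.974 -0.002]
 [ 0.    -0.002 -1.   ]]
[[ 0.    -0.962 -0.273  0.068]
 [ 1.    -0.     0.001  0.001]
 [-0.001 -0.273  0.962 -0.183]
 [ 0.     0.     0.     1.   ]]
```

>>> jog_arm:
  targets:
    - [[-16.6, -8.3, 0], [0, 0, 6.75], 50]
    - [[-16.6, -8.3, 0], [0, 0, 6.75], 50]
    - [[-16.6, -8.3, 0], [0, 0, 6.75], 50]
    - [[-16.6, -8.3, 0], [0, 0, 6.75], 50]
    - [[-16.6, -8.3, 0], [0, 0, 6.75], 50]
    - [[-16.6, -8.3, 0], [0, 0, 6.75], 50]
    - [[-16.6, -8.3, 0], [0, 0, 6.75], 50]
    - [[-16.6, -8.3, 0], [0, 0, 6.75], 50]

```text
time: 1.1
tool_pos: [0.501, 0.3094, 0.1912]
tool_rot: [-0.0, 0.555, 0.832, -0.0]
contact_force: [-0.4, 0.2, -0.4]
gripper_width: 0.5
grasp_force: 0.0
```

>>> jog_arm:
  targets:
    - [[0, 0, 0], [0, 0, 0], 50]
    - [[0, 0, 0], [0, 0, 0], 50]
    - [[0, 0, 0], [0, 0, 0], 50]

```text
time: 1.48
tool_pos: [0.4982, 0.3129, 0.1917]
tool_rot: [-0.0, 0.552, 0.834, -0.0]
contact_force: [0.2, 0.0, 0.0]
gripper_width: 0.496
grasp_force: 0.0
```

Run:
```python
from h import *
im,d,C=look("wrist"); save("w2.png",im); np.savez("w2.npz",im=im,d=d,W=C[2],K=C[0],dd=C[1])
print(state()["joint_pos"],state()["tool_pos"],state()["gripper_width"])
```

```text
[ 4.34218285e-01 -3.35760598e-02  1.69982967e+00  1.75322279e-04
  1.47546380e+00  3.38401083e-02] [0.49824557 0.31290621 0.19176434] 0.4980814619814696
```

View pics/w2.png

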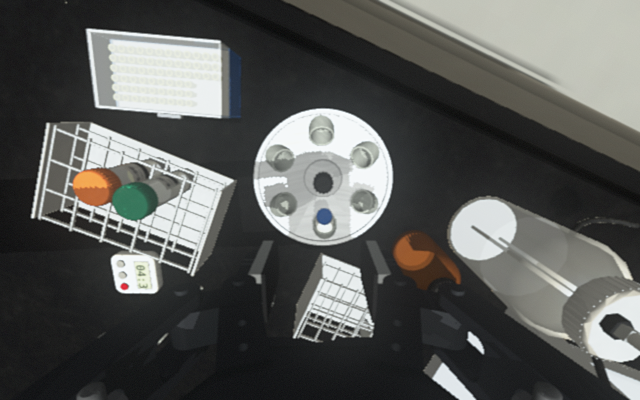

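The wrist view shows the rotor with the knob at (322,182), the blue cap at (324,216) nearest the gripper, and empty wells around; the yaw alignment is nearly right.

```bash
cat >> h.py <<'E'
def comp(mask,uv,r):
    "centroid of masked pixels near uv"
    m=np.zeros(mask.shape,np.uint8); cv2.circle(m,uv,r,1,-1); v,u=np.nonzero(mask&(m>0)); return (u.mean(),v.mean(),len(u))
def ang(v): return np.degrees(np.arctan2(v[1],v[0]))
E
python3 - <<'E'
from h import *
z=np.load("w2.npz"); im,d=z["im"].astype(int),z["d"]; C=(z["K"],z["dd"],z["W"]); P=cloud(d,C)
k=comp(im.max(2)<70,(322,182),14); b=comp((im[...,2]-im[...,0]>50),(324,216),14); print(k,b)
kp=pts([k[:2]],.048,C)[0]; bp=pts([b[:2]],.053,C)[0]; print(kp,bp,"r",np.linalg.norm((kp-bp)[:2]),"yaw",ang(kp-bp))
print("depth knob",P[182,322],"cap",P[216,324])
# rim circle from white contour, height 30mm
m=((im.min(2)>110)).astype(np.uint8); m2=np.zeros_like(m); cv2.circle(m2,(323,176),85,1,-1)
c=max(cv2.findContours(m&m2,cv2.RETR_EXTERNAL,cv2.CHAIN_APPROX_NONE)[0],key=cv2.contourArea)
q=pts(c[:,0],.030,C)[:,:2].astype(np.float32); (x,y),_=cv2.fitEllipse(cv2.convexHull(q))[:2]; print("rim",x,y,cv2.fitEllipse(cv2.convexHull(q)))
E
```

```text
(np.float64(322.652), np.float64(182.168), 250) (np.float64(323.75), np.float64(215.9593023255814), 172)
[0.50306282 0.31560302 0.048     ] [0.51925104 0.28075291 0.053     ] r 0.03842640650997207 yaw 114.9153366501323
depth knob [0.47252215 0.37726015 0.3746365 ] cap [0.51939359 0.28110757 0.05396114]
rim 0.5041432976722717 0.31367701292037964 ((0.5041432976722717, 0.31367701292037964), (0.16528089344501495, 0.16582010686397552), 95.37052154541016)
```

>>> jog_arm:
  targets:
    - [[0, 0.18, 2], [0, 0, -0.25], 50]
    - [[0, 0.18, 4], [0, 0, -0.25], 50]
    - [[0, 0.18, 5], [0, 0, -0.25], 50]
    - [[0, 0.18, 6], [0, 0, -0.25], 50]
    - [[0, 0.18, 6.5], [0, 0, -0.25], 50]
    - [[0, 0.18, 6.8], [0, 0, -0.25], 50]
    - [[0, 0.18, 6.8], [0, 0, -0.25], 50]
    - [[0, 0.18, 6.8], [0, 0, -0.25], 50]

```text
time: 2.52
tool_pos: [0.5041, 0.3141, 0.023]
tool_rot: [0.001, 0.538, 0.843, 0.001]
contact_force: [-0.1, -0.8, 0.3]
gripper_width: 0.504
grasp_force: 0.0
```

>>> jog_arm:
  targets:
    - [[0, 0, 0], [0, 0, 0], 0]
    - [[0, 0, 0], [0, 0, 0], 0]
    - [[0, 0, 0], [0, 0, 0], 0]
    - [[0, 0, 0], [0, 0, 0], 0]
    - [[0, 0, 0], [0, 0, 0], 0]
    - [[0, 0, 0], [0, 0, 0], 0]

```text
time: 3.28
tool_pos: [0.5033, 0.3137, 0.0217]
tool_rot: [-0.0, 0.539, 0.843, -0.0]
contact_force: [-0.2, -0.2, 0.5]
gripper_width: 0.002
grasp_force: 0.0
```

>>> jog_arm:
  targets:
    - [[0, 0, -0.5], [0, 0, 0], 0]
    - [[0, 0, -1], [0, 0, 0], 0]
    - [[0, 0, -2], [0, 0, 0], 0]
    - [[0, 0, -3], [0, 0, 0], 0]
    - [[0, 0, -5], [0, 0, 0], 0]
    - [[0, 0, -7], [0, 0, 0], 0]
    - [[0, 0, -8], [0, 0, 0], 0]
    - [[0, 0, -8], [0, 0, 0], 0]

```text
time: 4.28
tool_pos: [0.505, 0.3145, 0.2262]
tool_rot: [0.002, 0.539, 0.843, 0.003]
contact_force: [0.1, 0.6, -0.4]
gripper_width: -0.001
grasp_force: 0.0
```

Run:
```python
from h import *
s=state(); print(s["tool_pos"],s["tool_rot"],s["contact_force"],s["ft_torque"],s["gripper_width"],s["grasp_force"])
im,d,C=look("wrist"); save("w3.png",im); np.savez("w3.npz",im=im,d=d,W=C[2],K=C[0],dd=C[1])
i=im.astype(int); b=comp((i[...,2]-i[...,0]>50),(324,300),60); print(b)
```

```text
[0.50501342 0.31450939 0.22624021] [0.00198063 0.53852045 0.84260446 0.0030873 ] [ 0.14196119  0.64970584 -0.43732722] [ 0.01946434 -0.01531967 -0.0714417 ] -0.0007154729063394705 0.0
(np.float64(nan), np.float64(nan), 0)h.py:32: RuntimeWarning: Mean of empty slice.
  m=np.zeros(mask.shape,np.uint8); cv2.circle(m,uv,r,1,-1); v,u=np.nonzero(mask&(m>0)); return (u.mean(),v.mean(),len(u))
  ret = ret.dtype.type(ret / rcount)
```

View pics/w3.png

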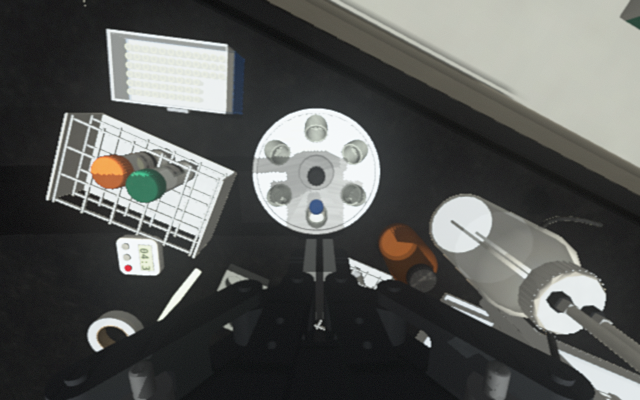

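The shut fingers hold nothing; the rotor is still on the bench with its knob at (316,176) and cap at (317,207). I'll check where the rotor now is relative to the TCP.

Run:
```python
from h import *
z=np.load("w3.npz"); im,d=z["im"].astype(int),z["d"]; C=(z["K"],z["dd"],z["W"]); P=cloud(d,C)
k=comp(im.max(2)<70,(316,176),14); b=comp((im[...,2]-im[...,0]>50),(317,207),14); print(k,b)
for h in (.038,.048): print(h,pts([k[:2]],h,C)[0])
print("cap",pts([b[:2]],.053,C)[0],P[207,317])
print("proj of last TCP at .048",proj([.5033,.3137,.048],C),"TCP tip now",proj(state()["tool_pos"],C))
im2,d2,C2=look("top"); save("top2.png",im2); i=im2.astype(int); P2=cloud(d2,C2)
k=comp(i.max(2)<60,(240,202),6); b=comp((i[...,2]-i[...,0]>50),(250,196),10); print("top",k,b)
if k[2]: print(pts([k[:2]],.048,C2)[0])
if b[2]: print(pts([b[:2]],.053,C2)[0])
s=state(); print(s["tool_pos"],s["joint_pos"])
# finger tips seen in wrist depth near the TCP
print([(v,P[v,318].round(3)) for v in range(170,330,10)])
```

```text
(np.float64(315.6595744680851), np.float64(175.354609929078), 141) (np.float64(315.8541666666667), np.float64(206.43055555555554), 144)
0.038 [0.50380595 0.31391848 0.038     ]
0.048 [0.50305601 0.31562902 0.048     ]
cap [0.51940959 0.28063281 0.053     ] [0.52091419 0.28080563 0.05391761]
proj of last TCP at .048 [[315.18893101 176.8316403 ]] TCP tip now [[314.82783207 226.40648423]]
top (np.float64(240.31578947368422), np.float64(202.47368421052633), 19) (np.float64(250.9375), np.float64(195.4375), 16)
[0.49611278 0.30963313 0.048     ]
[0.51681287 0.27791026 0.053     ]
[0.50300657 0.31357107 0.22138409] [ 4.31917278e-01 -3.90412191e-02  1.65591482e+00  2.90090025e-05
  1.52510765e+00 -1.48693618e-03]
[(170, array([0.503, 0.323, 0.048])), (180, array([0.508, 0.312, 0.048])), (190, array([0.517, 0.292, 0.013])), (200, array([0.519, 0.288, 0.048])), (210, array([0.523, 0.278, 0.056])), (220, array([0.531, 0.261, 0.041])), (230, array([0.539, 0.245, 0.03 ])), (240, array([0.501, 0.325, 0.272])), (250, array([0.501, 0.325, 0.284])), (260, array([0.501, 0.324, 0.293])), (270, array([0.501, 0.325, 0.303])), (280, array([0.502, 0.321, 0.304])), (290, array([0.504, 0.318, 0.305])), (300, array([0.506, 0.313, 0.305])), (310, array([0.508, 0.309, 0.304])), (320, array([0.609, 0.093, 0.   ]))]
```

Run:
```python
from h import *
z=np.load("w3.npz"); im,d=z["im"],z["d"]; C=(z["K"],z["dd"],z["W"]); P=cloud(d,C); print(C[0][0,0])
for v in range(228,300,6): print(v,[(u,*(P[v,u]*1000).round().astype(int)) for u in (304,309,313,318,323,328,332)], im[v,309],im[v,318])
c=cv2.resize(im[215:345,250:390],None,fx=5,fy=4.5); save("tip.png",c)
```

```text
295.6783648478847
228 [(304, np.int64(521), np.int64(238), np.int64(26)), (309, np.int64(527), np.int64(241), np.int64(26)), (313, np.int64(532), np.int64(244), np.int64(27)), (318, np.int64(538), np.int64(246), np.int64(26)), (323, np.int64(545), np.int64(249), np.int64(26)), (328, np.int64(551), np.int64(253), np.int64(27)), (332, np.int64(555), np.int64(256), np.int64(30))] [201 205 203] [176 179 176]
234 [(304, np.int64(528), np.int64(220), np.int64(0)), (309, np.int64(534), np.int64(223), np.int64(0)), (313, np.int64(540), np.int64(226), np.int64(1)), (318, np.int64(546), np.int64(229), np.int64(0)), (323, np.int64(553), np.int64(232), np.int64(0)), (328, np.int64(560), np.int64(236), np.int64(2)), (332, np.int64(565), np.int64(238), np.int64(1))] [75 78 78] [113 116 114]
240 [(304, np.int64(532), np.int64(212), np.int64(0)), (309, np.int64(497), np.int64(323), np.int64(272)), (313, np.int64(499), np.int64(324), np.int64(273)), (318, np.int64(501), np.int64(325), np.int64(272)), (323, np.int64(503), np.int64(326), np.int64(273)), (328, np.int64(506), np.int64(326), np.int64(271)
[... 2893 characters left out ...]
int64(325), np.int64(318)), (313, np.int64(499), np.int64(324), np.int64(316)), (318, np.int64(504), np.int64(317), np.int64(303)), (323, np.int64(506), np.int64(319), np.int64(304)), (328, np.int64(503), np.int64(328), np.int64(318)), (332, np.int64(505), np.int64(328), np.int64(317))] [25 28 29] [44 44 45]
294 [(304, np.int64(496), np.int64(323), np.int64(321)), (309, np.int64(498), np.int64(324), np.int64(321)), (313, np.int64(500), np.int64(321), np.int64(315)), (318, np.int64(505), np.int64(316), np.int64(304)), (323, np.int64(507), np.int64(316), np.int64(304)), (328, np.int64(503), np.int64(327), np.int64(321)), (332, np.int64(504), np.int64(328), np.int64(322))] [24 26 25] [42 42 42]
```

View pics/tip.png

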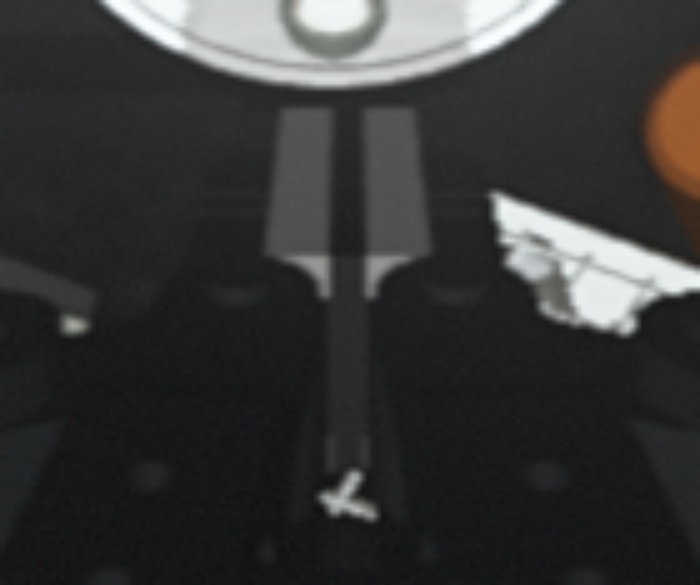

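The crop shows the shut fingers ending at row ~238, whose depth puts the tips about 45 mm above the reported TCP. I'll cross-check with the independent scene camera.

Run:
```python
from h import *
s=state(); t=s["tool_pos"]; print(t, "dist",camera_params("wrist")["dist"])
C=cam("wrist"); print("front edge expected row",proj(t+[-.0046,.010,0],C), "45 back",proj(t+[-.0046,.010,.046],C))
im,d,C=look("scene"); P=cloud(d,C); save("scene.png",im); np.savez("scene.npz",im=im,d=d)
m=(d>0)&(np.hypot(P[...,0]-t[0],P[...,1]-t[1])<.03)
h,e=np.histogram(P[m][:,2],np.arange(0,.45,.01)); print(list(zip((e*1000).round().astype(int),h))); print(C[2][:3,3])
```

```text
[0.50300657 0.31357107 0.22138409] dist [-0.00025676  0.          0.          0.          0.        ]
front edge expected row [[316.79525232 212.02755749]] 45 back [[316.12797252 239.99812989]]
[(np.int64(0), np.int64(4)), (np.int64(10), np.int64(118)), (np.int64(20), np.int64(28)), (np.int64(30), np.int64(17)), (np.int64(40), np.int64(34)), (np.int64(50), np.int64(5)), (np.int64(60), np.int64(0)), (np.int64(70), np.int64(0)), (np.int64(80), np.int64(0)), (np.int64(90), np.int64(0)), (np.int64(100), np.int64(0)), (np.int64(110), np.int64(0)), (np.int64(120), np.int64(0)), (np.int64(130), np.int64(0)), (np.int64(140), np.int64(0)), (np.int64(150), np.int64(0)), (np.int64(160), np.int64(0)), (np.int64(170), np.int64(0)), (np.int64(180), np.int64(0)), (np.int64(190), np.int64(0)), (np.int64(200), np.int64(0)), (np.int64(210), np.int64(0)), (np.int64(220), np.int64(0)), (np.int64(230), np.int64(0)), (np.int64(240), np.int64(0)), (np.int64(250), np.int64(0)), (np.int64(260), np.int64(16)), (np.int64(270), np.int64(28)), (np.int64(280), np.int64(31)), (np.int64(290), np.int64(34)), (np.int64(300), np.int64(13)), (np.int64(310), np.int64(27)), (np.int64(320), np.int64(24)), (np.int64(330), np.int64(31)), (np.int64(340), np.int64(37)), (np.int64(350), np.int64(34)), (np.int64(360), np.int64(52)), (np.int64(370), np.int64(17)), (np.int64(380), np.int64(4)), (np.int64(390), np.int64(0)), (np.int64(400), np.int64(0)), (np.int64(410), np.int64(0)), (np.int64(420), np.int64(0)), (np.int64(430), np.int64(15))]
[-0.25380147 -0.49057279  0.8391566 ]
```

View pics/scene.png

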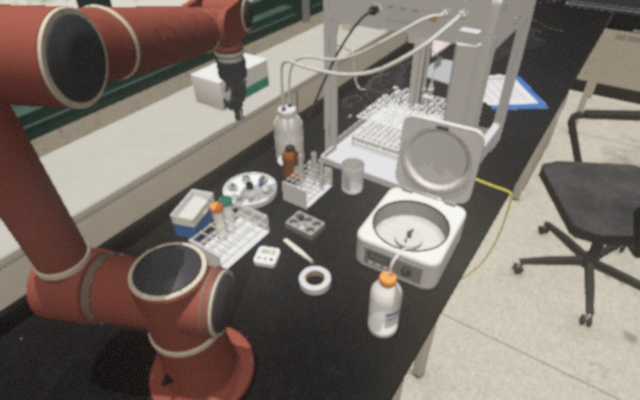

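The scene view (gripper at (235,100), rotor at (250,188), centrifuge at (412,225)) confirms it: the fingertips are at z≈0.264 while the reported TCP is at 0.221. The real tips therefore sit about 43 mm short of the reported TCP, and I'll allow for this from now on.

>>> jog_arm:
  targets:
    - [[0, 0, 2], [0, 0, 0], 50]
    - [[0, 0, 4], [0, 0, 0], 50]
    - [[0, 0, 6], [0, 0, 0], 50]
    - [[0, 0, 7.5], [0, 0, 0], 50]
    - [[0, 0, 8.3], [0, 0, 0], 50]
    - [[0, 0, 8.6], [0, 0, 0], 50]
    - [[0, 0, 8.6], [0, 0, 0], 50]

```text
time: 5.3
tool_pos: [0.5037, 0.3139, 0.0072]
tool_rot: [0.0, 0.539, 0.843, 0.0]
contact_force: [0.2, 0.5, 0.1]
gripper_width: 0.499
grasp_force: 0.0
```

>>> jog_arm:
  targets:
    - [[0, 0, 0.3], [0, 0, 0], 50]
    - [[0, 0, 0.6], [0, 0, 0], 50]
    - [[0, 0, 0.8], [0, 0, 0], 50]
    - [[0, 0, 1], [0, 0, 0], 50]
    - [[0, 0, 1], [0, 0, 0], 50]

```text
time: 5.92
tool_pos: [0.5029, 0.3135, -0.0189]
tool_rot: [-0.0, 0.539, 0.843, -0.0]
contact_force: [-0.1, -1.8, -0.7]
gripper_width: 0.501
grasp_force: 0.0
```

>>> jog_arm:
  targets:
    - [[0, 0, 0], [0, 0, 0], 0]
    - [[0, 0, 0], [0, 0, 0], 0]
    - [[0, 0, 0], [0, 0, 0], 0]
    - [[0, 0, 0], [0, 0, 0], 0]
    - [[0, 0, 0], [0, 0, 0], 0]

```text
time: 6.55
tool_pos: [0.5036, 0.3139, -0.0178]
tool_rot: [0.0, 0.539, 0.843, 0.0]
contact_force: [-0.3, 0.6, 2.3]
gripper_width: 0.247
grasp_force: 59.2
```

>>> jog_arm:
  targets:
    - [[0, 0, -0.3], [0, 0, 0], 0]
    - [[0, 0, -0.8], [0, 0, 0], 0]
    - [[0, 0, -1.5], [0, 0, 0], 0]
    - [[0, 0, -2.5], [0, 0, 0], 0]
    - [[0, 0, -4], [0, 0, 0], 0]
    - [[0, 0, -5.5], [0, 0, 0], 0]
    - [[0, 0, -6.8], [0, 0, 0], 0]
    - [[0, 0, -7.4], [0, 0, 0], 0]

```text
time: 7.55
tool_pos: [0.5046, 0.3143, 0.1706]
tool_rot: [0.001, 0.538, 0.843, 0.002]
contact_force: [-0.0, 0.0, -3.7]
gripper_width: 0.246
grasp_force: 59.0
```

>>> jog_arm:
  targets:
    - [[0, 0, 0], [0, 0, 0], 0]
    - [[0, 0, 0], [0, 0, 0], 0]

```text
time: 7.8
tool_pos: [0.5023, 0.3132, 0.1649]
tool_rot: [-0.001, 0.539, 0.843, -0.001]
contact_force: [0.0, 0.1, -4.2]
gripper_width: 0.245
grasp_force: 59.0
```

Run:
```python
from h import *
s=state(); t=s["tool_pos"]; q=s["tool_rot"]; M=R.from_quat([q[1],q[2],q[3],q[0]]).as_matrix(); print(t,M[:,0],"yaw x",ang(M[:,0]),s["contact_force"],s["ft_torque"],s["grasp_force"],s["gripper_width"])
im,d,C=look("wrist"); np.savez("w4.npz",im=im,d=d,W=C[2],K=C[0],dd=C[1]); save("w4.png",im)
i=im.astype(int); m=(i[...,2]-i[...,0]>50); n,l,st,c=cv2.connectedComponentsWithStats(m.astype(np.uint8)); P=cloud(d,C)
for k in range(1,n):
  if st[k,4]>30: p=P[l==k]; print(st[k],c[k].round(1),np.median(p,0).round(4))
print(M.T@((np.array([.540,-.197,t[2]])-t))/.025)
```

```text
[0.50230703 0.3132275  0.16487739] [-4.19956283e-01  9.07544335e-01 -1.10443698e-05] yaw x 114.83182751642211 [ 0.01662115  0.06246307 -4.21360245] [0.01731217 0.00736138 0.04000515] 58.956608176231384 0.2447816905450397
[307 333  26   9 158] [319.3 337.3] [0.5167 0.2864 0.2304]
[-19.15533896  -7.20257307   0.02240879]
```

>>> jog_arm:
  targets:
    - [[-0.7, -0.3, 0], [0, 0, 0.3], 0]
    - [[-2, -0.8, 0], [0, 0, 0.6], 0]
    - [[-3.5, -1.4, 0], [0, 0, 0.9], 0]
    - [[-5, -1.9, 0], [0, 0, 1.2], 0]
    - [[-6.5, -2.5, 0], [0, 0, 1.5], 0]
    - [[-8, -3.1, 0], [0, 0, 1.8], 0]
    - [[-9.5, -3.7, 0], [0, 0, 2.1], 0]
    - [[-11, -4.3, 0], [0, 0, 2.5], 0]

```text
time: 8.85
tool_pos: [0.5203, 0.0169, 0.1658]
tool_rot: [-0.0, 0.678, 0.735, -0.001]
contact_force: [0.3, 0.5, -3.3]
gripper_width: 0.249
grasp_force: 59.1
```

Run:
```python
from h import *
s=state(); t=s["tool_pos"]; q=s["tool_rot"]; M=R.from_quat([q[1],q[2],q[3],q[0]]).as_matrix(); print(t,"yaw x",ang(M[:,0]),s["grasp_force"])
print(M.T@((np.array([.540,-.30,t[2]])-t))/.025)
z=np.load("scene.npz"); C=cam("scene"); P=cloud(z["d"],C); zt=np.load("top.npz"); Pt=cloud(zt["d"],cam("top"))
p=Pt[(Pt[...,2]>.03)&(Pt[...,2]<.25)&(Pt[...,0]>.2)&(Pt[...,0]<.43)&(abs(Pt[...,1]+.25)<.12)]; print("squeeze",p.min(0),p.max(0)); p=p[p[:,2]>.15]; print(p.min(0),p.max(0))
```

```text
[0.52026944 0.01687316 0.16583097] yaw x 94.63320585326484 59.07823204994202
[-1.26972581e+01 -2.37189899e-01  2.78170889e-03]
squeeze [ 0.27232554 -0.28685769  0.03010892] [ 0.42991032 -0.14326052  0.2152415 ]
[ 0.2858767  -0.27420334  0.15113003] [ 0.37970958 -0.23894071  0.2152415 ]
```

>>> jog_arm:
  targets:
    - [[-1.5, 0, 0], [0, 0, 0], 0]
    - [[-3.3, 0, 0], [0, 0, 0], 0]
    - [[-5.1, -0.1, 0], [0, 0, 0], 0]
    - [[-6.9, -0.2, 0], [0, 0, 0], 0]
    - [[-8.7, -0.2, 0], [0, 0, 0], 0]
    - [[-10.5, -0.2, 0], [0, 0, 0], 0]
    - [[-12, -0.2, 0], [0, 0, 0], 0]
    - [[-12.7, -0.2, 0], [0, 0, 0], 0]

```text
time: 9.85
tool_pos: [0.5417, -0.2999, 0.1656]
tool_rot: [-0.001, 0.678, 0.735, -0.0]
contact_force: [0.0, 0.5, -3.4]
gripper_width: 0.246
grasp_force: 59.1
```

>>> jog_arm:
  targets:
    - [[0, 0, 0], [0, 0, 0], 0]
    - [[0, 0, 0], [0, 0, 0], 0]
    - [[0, 0, 0], [0, 0, 0], 0]

```text
time: 10.22
tool_pos: [0.5431, -0.2965, 0.1668]
tool_rot: [-0.0, 0.676, 0.737, 0.0]
contact_force: [0.1, 0.7, -3.6]
gripper_width: 0.25
grasp_force: 59.1
```

Run:
```python
from h import *
s=state(); t=s["tool_pos"]; q=s["tool_rot"]; M=R.from_quat([q[1],q[2],q[3],q[0]]).as_matrix(); print(t,"yaw x",ang(M[:,0]),s["grasp_force"])
im,d,C=look("wrist"); np.savez("w5.npz",im=im,d=d,W=C[2],K=C[0],dd=C[1]); save("w5.png",im)
print("expect",proj([[.54,-.197,.081],[.562,-.197,.07],[.518,-.199,.07]],C))
```

```text
[ 0.54307832 -0.29649762  0.1667816 ] yaw x 94.91358575339999 59.102325439453125
expect [[323.86195361  82.43498591]
 [348.42723609  86.19813793]
 [298.65011145  84.03971792]]
```

View pics/w5.png

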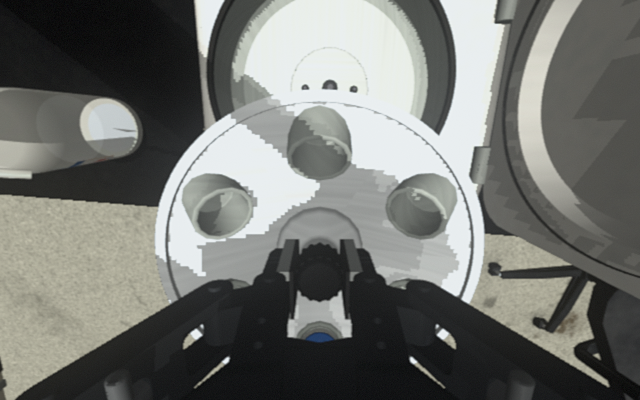

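The wrist view shows the pegs at (305,88) and (354,90) with the spigot at (330,84) in the chamber, beyond the held rotor. The rotor's wells are at (319,137), (218,205) and (421,206), and the knob at (319,270).

Run:
```python
from h import *
z=np.load("w5.npz"); im,d=z["im"].astype(int),z["d"]; C=(z["K"],z["dd"],z["W"]); P=cloud(d,C); t=np.array([.5431,-.2965,.1668])
dk=im.max(2)<110
a=comp(dk,(305,88),6); b=comp(dk,(354,90),6); s=comp(dk,(330,84),9); print(a,b,s)
for h in (.058,.064,.070): p,q=pts([a[:2],b[:2]],h,C); print(h,"pegs mid",(p+q)[:2]/2,"len",np.linalg.norm(p-q),"yaw",ang(q-p))
for h in (.07,.081): print("spig",h,pts([s[:2]],h,C)[0])
print("depth at",P[80,330],P[95,330],P[70,330],P[88,305],P[90,354])
# rotor yaw
z0=t[2]+.0178; L=P-[t[0],t[1],z0]; r=np.hypot(L[...,0],L[...,1]); az=np.degrees(np.arctan2(L[...,1],L[...,0]))
m=(d>0)&(r>35)&(r<.2)|((r>.04)&(r<.075)&(L[...,2]>.010+.286*(r-.0115)+.004)&(L[...,2]<.05))
for c in (94.9,34.9,154.9):
  k=m&(abs((az-c+180)%360-180)<28); print(c,k.sum(),az[k].mean(),(az[k].min()+az[k].max())/2,L[k].mean(0))
# rim ellipse centre check
m=(d>0)&(abs(L[...,2]-.03)<.004)&(r>.076)&(r<.09); q=L[m][:,:2]; A=np.c_[q,np.ones(len(q))]; x=np.linalg.lstsq(A,(q**2).sum(1),rcond=None)[0]; print("rim centre off",x[:2]/2,np.sqrt(x[2]+(x[:2]**2).sum()/4))
```

```text
(np.float64(304.75), np.float64(86.5625), 16) (np.float64(352.96), np.float64(88.92), 25) (np.float64(329.4583333333333), np.float64(84.27777777777777), 72)
0.058 pegs mid [ 0.54516638 -0.19859129] len 0.044610676140676674 yaw 2.3014617572955647
0.064 pegs mid [ 0.54502777 -0.19917461] len 0.04369323169502618 yaw 2.3014617572955522
0.07 pegs mid [ 0.54488917 -0.19975792] len 0.0427757872493758 yaw 2.30146175729557
spig 0.07 [ 0.54512652 -0.19686101  0.07      ]
spig 0.081 [ 0.54486308 -0.19804433  0.081     ]
depth at [ 0.54510004 -0.19413937  0.07680871] [ 0.542328   -0.21663277  0.21386221] [ 0.54475349 -0.18341921  0.05778999] [ 0.52384957 -0.20182739  0.07045512] [ 0.56717152 -0.19981965  0.071097  ]
94.9 1969 93.5289517814092 93.39873803539336 [-0.00368064  0.05990077  0.03376076]
34.9 1588 36.156692990665896 34.30772983354173 [0.04809867 0.03538334 0.03342761]
154.9 1718 152.45733564023377 154.1183074739912 [-0.05011818  0.02642576  0.0328031 ]
rim centre off [0.00082153 0.00026824] 0.07892161518416413
```

>>> jog_arm:
  targets:
    - [[1, 0.1, 0], [0, 0, 0.12], 0]
    - [[2, 0.2, 0], [0, 0, 0.12], 0]
    - [[3, 0.3, 0], [0, 0, 0.12], 0]
    - [[3.6, 0.39, 0], [0, 0, 0.12], 0]
    - [[3.89, 0.39, 0], [0, 0, 0.12], 0]
    - [[3.89, 0.39, 0], [0, 0, 0.12], 0]
    - [[3.89, 0.39, 0], [0, 0, 0.12], 0]
    - [[3.89, 0.39, 0], [0, 0, 0.12], 0]

```text
time: 11.28
tool_pos: [0.5445, -0.2007, 0.1668]
tool_rot: [0.0, 0.683, 0.73, -0.0]
contact_force: [-0.1, -0.2, -3.9]
gripper_width: 0.249
grasp_force: 59.1
```

>>> jog_arm:
  targets:
    - [[0, 0, 0], [0, 0, 0], 0]
    - [[0, 0, 0], [0, 0, 0], 0]
    - [[0, 0, 0], [0, 0, 0], 0]
    - [[0, 0, 0], [0, 0, 0], 0]

```text
time: 11.78
tool_pos: [0.5446, -0.2001, 0.1668]
tool_rot: [0.0, 0.683, 0.731, -0.0]
contact_force: [1.2, -0.5, -3.5]
gripper_width: 0.247
grasp_force: 59.1
```

Run:
```python
from h import *
for k in range(3):
  s=state(); t=s["tool_pos"]; q=s["tool_rot"]; M=R.from_quat([q[1],q[2],q[3],q[0]]).as_matrix(); print(t,"yaw x",ang(M[:,0]),s["joint_pos"])
  print(M.T@((np.array([.5445,-.1988,.067])-t))/.025)
  im,d,C=look("wrist")
z0=t[2]+.0178; P=cloud(d,C); L=P-[t[0],t[1],z0]; r=np.hypot(L[...,0],L[...,1]); az=np.degrees(np.arctan2(L[...,1],L[...,0]))
m=((r>.04)&(r<.075)&(L[...,2]>.010+.286*(r-.0115)+.004)&(L[...,2]<.05))
for c in (94.9,34.9,154.9):
  k=m&(abs((az-c+180)%360-180)<28); print(c,k.sum(),az[k].mean(),(az[k].min()+az[k].max())/2)
```

```text
[ 0.54455117 -0.2000819   0.1668117 ] yaw x 93.8731839355418 [-4.80354833e-01 -3.67825520e-02  1.74491962e+00 -1.60533133e-05
  1.43343258e+00 -5.47952447e-01]
[5.13993095e-02 1.37613594e-03 3.99246665e+00]
[ 0.54455549 -0.20005011  0.16679961] yaw x 93.87453959382579 [-4.80315918e-01 -3.67573304e-02  1.74491553e+00  8.62210716e-06
  1.43345833e+00 -5.47940572e-01]
[4.99613931e-02 1.22815084e-03 3.99198517e+00]
[ 0.54456658 -0.20005265  0.16683326] yaw x 93.87650764972197 [-4.80297488e-01 -3.68009824e-02  1.74490108e+00 -1.58338206e-05
  1.43345179e+00 -5.47953143e-01]
[5.03095791e-02 6.24097659e-04 3.99332877e+00]
94.9 1968 92.59164042283909 92.3975088710391
34.9 1610 35.01410665014843 33.40345740493056
154.9 1729 151.33347932948686 152.89924565425878
```

>>> jog_arm:
  targets:
    - [[0.05, 0, 0.7], [0, 0, 0], 0]
    - [[0.05, 0, 1.5], [0, 0, 0], 0]
    - [[0.05, 0, 2.3], [0, 0, 0], 0]
    - [[0.05, 0, 3], [0, 0, 0], 0]
    - [[0.05, 0, 3.6], [0, 0, 0], 0]
    - [[0.05, 0, 4], [0, 0, 0], 0]
    - [[0.05, 0, 4], [0, 0, 0], 0]
    - [[0.05, 0, 4], [0, 0, 0], 0]

```text
time: 12.92
tool_pos: [0.5451, -0.1992, 0.0676]
tool_rot: [0.001, 0.683, 0.731, 0.0]
contact_force: [-0.0, 1.0, -3.8]
gripper_width: 0.248
grasp_force: 59.1
```

>>> jog_arm:
  targets:
    - [[0, 0, 0.1], [0, 0, 0], 0]
    - [[0, 0, 0.2], [0, 0, 0], 0]
    - [[0, 0, 0.3], [0, 0, 0], 0]
    - [[0, 0, 0.4], [0, 0, 0], 0]
    - [[0, 0, 0.4], [0, 0, 0], 0]

```text
time: 13.55
tool_pos: [0.5443, -0.1988, 0.0565]
tool_rot: [-0.0, 0.683, 0.731, -0.0]
contact_force: [-0.6, -0.4, -3.3]
gripper_width: 0.244
grasp_force: 59.1
```

>>> jog_arm:
  targets:
    - [[0, 0, 0.1], [0, 0, 0], 0]
    - [[0, 0, 0.2], [0, 0, 0], 0]
    - [[0, 0, 0.25], [0, 0, 0], 0]
    - [[0, 0, 0.3], [0, 0, 0], 0]
    - [[0, 0, 0.3], [0, 0, 0], 0]

```text
time: 14.18
tool_pos: [0.5444, -0.199, 0.0492]
tool_rot: [0.0, 0.683, 0.731, -0.0]
contact_force: [0.6, -2.4, -3.7]
gripper_width: 0.248
grasp_force: 59.1
```

>>> jog_arm:
  targets:
    - [[0, 0, 0.1], [0, 0, 0], 0]
    - [[0, 0, 0.2], [0, 0, 0], 0]
    - [[0, 0, 0.2], [0, 0, 0], 0]
    - [[0, 0, 0.2], [0, 0, 0], 0]

```text
time: 14.68
tool_pos: [0.5443, -0.1989, 0.044]
tool_rot: [-0.0, 0.683, 0.731, -0.0]
contact_force: [-0.1, -2.4, -4.4]
gripper_width: 0.247
grasp_force: 59.1
```

>>> jog_arm:
  targets:
    - [[-0.02, 0, 0.08], [0, 0, 0], 0]
    - [[-0.02, 0, 0.13], [0, 0, 0], 0]
    - [[-0.02, 0, 0.16], [0, 0, 0], 0]
    - [[-0.02, 0, 0.16], [0, 0, 0], 0]

```text
time: 15.18
tool_pos: [0.5445, -0.1993, 0.0403]
tool_rot: [-0.0, 0.683, 0.731, 0.0]
contact_force: [-1.5, -2.2, -2.2]
gripper_width: 0.246
grasp_force: 59.1
```

>>> jog_arm:
  targets:
    - [[0, 0, 0.03], [0, 0, 0], 0]
    - [[0, 0, 0.03], [0, 0, 0], 0]
    - [[0, 0, 0.03], [0, 0, 0], 50]
    - [[0, 0, 0.03], [0, 0, 0], 50]
    - [[0, 0, 0.03], [0, 0, 0], 50]
    - [[0, 0, 0.03], [0, 0, 0], 50]

```text
time: 15.92
tool_pos: [0.5447, -0.1992, 0.0396]
tool_rot: [0.0, 0.683, 0.731, 0.0]
contact_force: [0.3, 0.4, -0.3]
gripper_width: 0.501
grasp_force: 0.0
```

>>> jog_arm:
  targets:
    - [[0, 0, -0.5], [0, 0, 0], 50]
    - [[0, 0, -1.5], [0, 0, 0], 50]
    - [[0, 0, -3], [0, 0, 0], 50]
    - [[0, 0, -5], [0, 0, 0], 50]
    - [[0, 0, -6], [0, 0, 0], 50]
    - [[0, 0, -6], [0, 0, 0], 50]
    - [[0, 0, -6], [0, 0, 0], 50]

```text
time: 16.8
tool_pos: [0.5439, -0.199, 0.1884]
tool_rot: [-0.001, 0.683, 0.731, -0.0]
contact_force: [0.6, 0.8, -0.3]
gripper_width: 0.5
grasp_force: 0.0
```

Run:
```python
from h import *
s=state(); t=s["tool_pos"]; q=s["tool_rot"]; M=R.from_quat([q[1],q[2],q[3],q[0]]).as_matrix(); print(t,"yaw x",ang(M[:,0]))
im,d,C=look("wrist"); np.savez("w6.npz",im=im,d=d,W=C[2],K=C[0],dd=C[1]); save("w6.png",im); P=cloud(d,C)
for o in ((.545,-.1985),):
  L=P-[o[0],o[1],.058]; r=np.hypot(L[...,0],L[...,1]); az=np.degrees(np.arctan2(L[...,1],L[...,0]))
  m=((r>.04)&(r<.075)&(L[...,2]>.010+.286*(r-.0115)+.004)&(L[...,2]<.05))
  for c in (93,33,153):
    k=m&(abs((az-c+180)%360-180)<28); print(c,k.sum(),az[k].mean(),(az[k].min()+az[k].max())/2,"max h",np.percentile(L[k][:,2],98))
  e=(d>0)&(r>.074)&(r<.080)&(abs(L[...,2]-.03)<.01); A=np.c_[L[e][:,:2],np.ones(e.sum())]; print("edge plane",np.linalg.lstsq(A,L[e][:,2],rcond=None)[0],L[e][:,2].mean())
k=comp(im.max(2)<70,tuple(proj([.545,-.1985,.106],C)[0].astype(int).tolist()),18); print(k,pts([k[:2]],.106,C)[0])
im,d,C=look("top"); save("top3.png",im)
```

```text
[ 0.54388712 -0.1989966   0.18836792] yaw x 93.87317333375849
93 466 92.73096537193666 92.66798810107244 max h 0.04086510375155902
33 395 33.84915704640666 32.44442457017082 max h 0.04114633139761583
153 424 152.8377187798461 153.71699556687014 max h 0.04078790051206809
edge plane [-0.00931879  0.00683927  0.02853101] 0.02858979204661732
(np.float64(319.89845474613685), np.float64(195.0309050772627), 453) [ 0.54580563 -0.19696171  0.106     ]
```

View pics/w6.png

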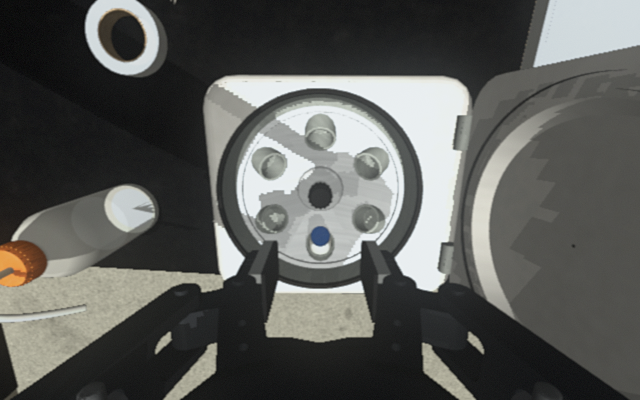

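The wrist view shows the rotor seated level in the chamber (knob (320,195), balance cap (320,236), well highest points 41 mm above the drive), with the target well at (320,132). Next is the vial.

>>> jog_arm:
  targets:
    - [[11.5, -2.7, 0], [0, 0, 0], 50]
    - [[11.5, -2.7, 0], [0, 0, 0], 50]
    - [[11.5, -2.7, 0], [0, 0, 0], 50]
    - [[11.5, -2.7, 0], [0, 0, 0], 50]
    - [[11.5, -2.7, 0], [0, 0, 0], 50]
    - [[11.5, -2.7, 0], [0, 0, 0], 50]
    - [[11.5, -2.7, 0], [0, 0, 0], 50]
    - [[11.5, -2.7, 0], [0, 0, 0], 50]

```text
time: 17.9
tool_pos: [0.4579, 0.0819, 0.189]
tool_rot: [-0.0, 0.683, 0.73, -0.0]
contact_force: [0.4, -0.2, -0.0]
gripper_width: 0.498
grasp_force: 0.0
```

>>> jog_arm:
  targets:
    - [[0, 0, 0], [0, 0, 0], 50]
    - [[0, 0, 0], [0, 0, 0], 50]

```text
time: 18.15
tool_pos: [0.458, 0.0823, 0.1895]
tool_rot: [-0.0, 0.683, 0.73, -0.0]
contact_force: [-0.6, 0.2, 0.3]
gripper_width: 0.505
grasp_force: 0.0
```

Run:
```python
from h import *
s=state(); t=s["tool_pos"]; q=s["tool_rot"]; M=R.from_quat([q[1],q[2],q[3],q[0]]).as_matrix(); print(t,"yaw x",ang(M[:,0]))
im,d,C=look("wrist"); np.savez("w7.npz",im=im,d=d,W=C[2],K=C[0],dd=C[1]); save("w7.png",im); P=cloud(d,C)
e=proj([.458,.083,.053],C)[0]; print(e)
m=(d>0)&(P[...,2]>.040)&(P[...,2]<.07)&(np.hypot(P[...,0]-.458,P[...,1]-.083)<.025); p=P[m]; print(m.sum(),p.mean(0),p.min(0),p.max(0))
tp=p[p[:,2]>.050]; print("top",len(tp),tp.mean(0),(tp.min(0)+tp.max(0))/2,tp.max(0)-tp.min(0))
b=(d>0)&(abs(P[...,2]-.02)<.003)&(abs(P[...,0]-.47)<.07)&(abs(P[...,1]-.08)<.08); pb=P[b]; (c,wh,a)=cv2.minAreaRect(pb[:,:2].astype(np.float32)); print("rack",c,wh,a)
```

```text
[0.45796344 0.08232082 0.18948621] yaw x 93.79808911351645
[317.87409354 183.86476198]
287 [0.46103126 0.08496278 0.05128057] [0.45100867 0.07409915 0.04012343] [0.47184368 0.094159   0.05612776]
top 216 [0.4609779  0.08362716 0.05410294] [0.46090432 0.08315803 0.05343415] [0.01693674 0.01811777 0.00538723]
rack (0.4562462568283081, 0.09709352254867554) (0.12228177487850189, 0.10520114749670029) 88.65799713134766
```

View pics/w7.png

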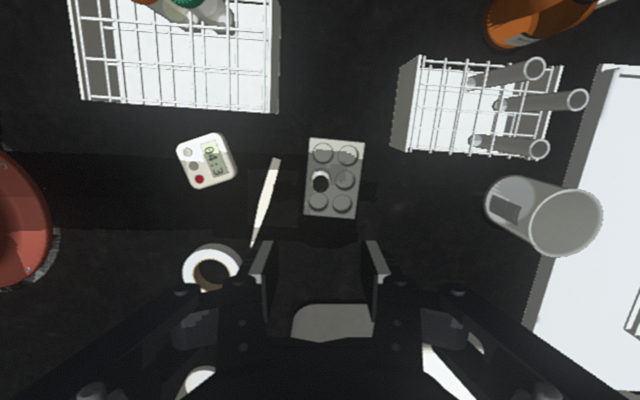

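The wrist view shows the vial's black cap at (320,182) in the rack; it measures (0.461, 0.083) with its top at 0.0535, as it must be.

>>> jog_arm:
  targets:
    - [[0.02, 0.12, 2], [0, 0, 0], 50]
    - [[0.02, 0.12, 4], [0, 0, 0], 50]
    - [[0.02, 0.12, 6], [0, 0, 0], 50]
    - [[0.02, 0.12, 7], [0, 0, 0], 50]
    - [[0.02, 0.12, 7.7], [0, 0, 0], 50]
    - [[0.02, 0.12, 8], [0, 0, 0], 50]
    - [[0.02, 0.12, 8], [0, 0, 0], 50]
    - [[0.02, 0.12, 8], [0, 0, 0], 50]

```text
time: 19.2
tool_pos: [0.4619, 0.0837, -0.0091]
tool_rot: [0.001, 0.683, 0.731, 0.001]
contact_force: [0.0, 0.7, 0.7]
gripper_width: 0.501
grasp_force: 0.0
```

>>> jog_arm:
  targets:
    - [[0, 0, 0], [0, 0, 0], 0]
    - [[0, 0, 0], [0, 0, 0], 0]
    - [[0, 0, 0], [0, 0, 0], 0]
    - [[0, 0, 0], [0, 0, 0], 0]
    - [[0, 0, 0], [0, 0, 0], 0]

```text
time: 19.82
tool_pos: [0.4614, 0.0837, -0.0094]
tool_rot: [0.0, 0.683, 0.731, 0.0]
contact_force: [-1.8, 0.6, 6.5]
gripper_width: 0.237
grasp_force: 58.4
```

Run:
```python
from h import *
s=state(); print(s["tool_pos"],s["tool_rot"],s["gripper_width"],s["grasp_force"])
```

```text
[ 0.46144842  0.08369456 -0.00943179] [4.65151533e-04 6.82788773e-01 7.30615558e-01 4.25557546e-04] 0.23713056913085762 58.393844962120056
```

>>> jog_arm:
  targets:
    - [[0, 0, -0.3], [0, 0, 0], 0]
    - [[0, 0, -1], [0, 0, 0], 0]
    - [[0, 0, -2.5], [0, 0, 0], 0]
    - [[0, 0, -4.5], [0, 0, 0], 0]
    - [[0, 0, -6.5], [0, 0, 0], 0]
    - [[0, 0, -8.5], [0, 0, 0], 0]
    - [[0, 0, -10], [0, 0, 0], 0]
    - [[0, 0, -10], [0, 0, 0], 0]

```text
time: 20.82
tool_pos: [0.4626, 0.0838, 0.2451]
tool_rot: [0.003, 0.683, 0.731, 0.003]
contact_force: [-0.2, 0.1, -0.4]
gripper_width: 0.233
grasp_force: 58.6
```

```bash
cat >> h.py <<'E'
O=np.array([.545,-.199,.058]); u=np.array([np.cos(np.radians(93)),np.sin(np.radians(93)),0])
wz=-u*np.sin(np.radians(40))+np.array([0,0,np.cos(np.radians(40))])
floor=O+.066*u+[0,0,.014]
def goal(s): return floor+s*wz-.0144*wz
def delta(s,corr=np.zeros(3)):
    st=state(); q=st["tool_rot"]; M=R.from_quat([q[1],q[2],q[3],q[0]]).as_matrix(); t=st["tool_pos"]
    Z=-wz; Y=np.cross([0,0,1.],u)*-1; X=np.cross(Y,Z); G=np.c_[X,Y,Z]
    print("t",t.round(4),"shift",(M.T@(goal(s)+corr-t)/.025).round(2),"turn",(np.degrees(R.from_matrix(M.T@G).as_rotvec())/8).round(2),"F",st["contact_force"].round(1))
E
python3 - <<'E'
from h import *
delta(.13); print(goal(.13),floor,state()["joint_pos"].round(2))
E
```

```text
t [0.4626 0.0838 0.2451] shift [-11.84   2.49   3.41] turn [0.02 5.   0.13] F [-0.2  0.1 -0.4]
[ 0.54543472 -0.20729486  0.16055474] [ 0.54154583 -0.13309045  0.072     ] [ 0.02 -0.36  1.9   0.    1.6  -0.05]
```

>>> jog_arm:
  targets:
    - [[-2, 0.5, 0], [0, 0.8, 0.1], 0]
    - [[-4, 1, 0], [0, 1.6, 0.1], 0]
    - [[-6, 1.5, 0], [0, 2.4, 0.1], 0]
    - [[-8, 2, 0], [0, 3.2, 0.1], 0]
    - [[-10, 2.3, 0], [0, 4, 0.1], 0]
    - [[-11.8, 2.5, 0], [0, 4.6, 0.1], 0]
    - [[-11.8, 2.5, 0], [0, 5, 0.1], 0]
    - [[-11.8, 2.5, 0], [0, 5, 0.1], 0]

```text
time: 21.82
tool_pos: [0.5422, -0.2061, 0.2378]
tool_rot: [-0.252, 0.647, 0.681, 0.234]
contact_force: [-0.0, 0.9, 0.1]
gripper_width: 0.231
grasp_force: 58.7
```

>>> jog_arm:
  targets:
    - [[0, 0, 0], [0, 0, 0], 0]
    - [[0, 0, 0], [0, 0, 0], 0]
    - [[0, 0, 0], [0, 0, 0], 0]

```text
time: 22.2
tool_pos: [0.5431, -0.2054, 0.2404]
tool_rot: [-0.249, 0.646, 0.683, 0.233]
contact_force: [0.0, -0.7, -0.1]
gripper_width: 0.23
grasp_force: 58.7
```

Run:
```python
from h import *
delta(.13); delta(.06); print(state()["joint_pos"].round(2),state()["grasp_force"])
im,d,C=look("wrist"); np.savez("w8.npz",im=im,d=d,W=C[2],K=C[0],dd=C[1]); save("w8.png",im)
```

```text
t [ 0.5431 -0.2054  0.2404] shift [-2.11  0.1   2.4 ] turn [-0.04  0.01  0.  ] F [ 0.  -0.7 -0.1]
t [ 0.5431 -0.2054  0.2404] shift [-2.11  0.11  5.2 ] turn [-0.04  0.01  0.  ] F [ 0.  -0.7 -0.1]
[-0.74  0.22  1.47  0.5   1.94 -0.73] 58.722118735313416
```

View pics/w8.png

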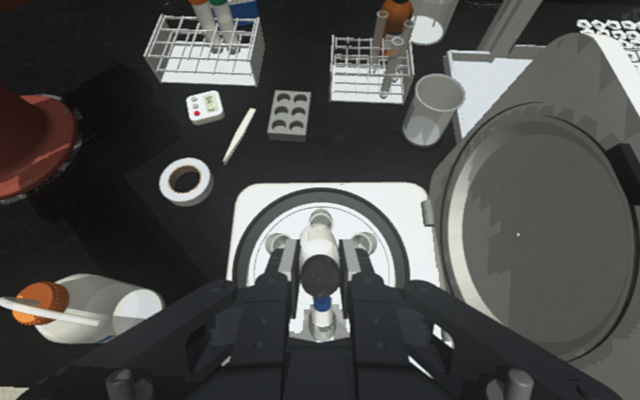

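The wrist view shows the vial held (cap (320,275)) along the well's lean, with the target well's mouth beyond it near (320,215). I'll measure the mouth ring in the depth data before inserting.

Run:
```python
from h import *
Y=np.cross([0,0,1.],u)*-1; X=np.cross(Y,-wz)
for f in ("w8.npz","w6.npz","w5.npz"):
  z=np.load(f); d=z["d"]; C=(z["K"],z["dd"],z["W"]); P=cloud(d,C); fl=floor
  if f=="w5.npz": continue
  L=P-fl; a,b,s=L@X,L@Y,L@wz; m=(d>0)&(abs(s-.022)<.0015)&(np.hypot(a,b)<.019)&(np.hypot(a,b)>.010)
  A=np.c_[a[m],b[m],np.ones(m.sum())]; x=np.linalg.lstsq(A,a[m]**2+b[m]**2,rcond=None)[0]
  print(f,m.sum(),"centre off X,Y mm",x[:2]/2*1e3,"r",np.sqrt(x[2]+(x[:2]**2).sum()/4)*1e3,"a",a[m].min(),a[m].max(),"b",b[m].min(),b[m].max())
  # sleeve outer extent in b across all s
  m=(d>0)&(s>.012)&(s<.023)&(np.hypot(a,b)<.019); print("b ext",np.percentile(b[m],[2,98]),"a ext",np.percentile(a[m],[2,98]))
```

```text
w8.npz 79 centre off X,Y mm [1.06747183 0.68640792] r 13.405273698311516 a -0.005356086245000734 0.015666532940841336 b -0.013695623745512909 0.015253637929199157
b ext [-0.01773844  0.01810221] a ext [-0.00936802  0.0153837 ]
w6.npz 247 centre off X,Y mm [1.03751842 0.52224169] r 13.640724426108939 a -0.017505716785429545 0.016191069719564063 b -0.013875717649641075 0.014993124133417052
b ext [-0.01708169  0.01663182] a ext [-0.01580349  0.015243  ]
```

>>> jog_arm:
  targets:
    - [[-1, 0.12, 0], [0, 0, 0], 0]
    - [[-2.08, 0.12, 0.5], [0, 0, 0], 0]
    - [[-2.08, 0.12, 1.5], [0, 0, 0], 0]
    - [[-2.08, 0.12, 2.5], [0, 0, 0], 0]
    - [[-2.08, 0.12, 3.5], [0, 0, 0], 0]
    - [[-2.08, 0.12, 4.5], [0, 0, 0], 0]
    - [[-2.08, 0.12, 5.2], [0, 0, 0], 0]
    - [[-2.08, 0.12, 5.2], [0, 0, 0], 0]

```text
time: 23.25
tool_pos: [0.5422, -0.1615, 0.1056]
tool_rot: [-0.251, 0.646, 0.682, 0.233]
contact_force: [-0.6, 0.1, 0.9]
gripper_width: 0.234
grasp_force: 58.7
```

>>> jog_arm:
  targets:
    - [[0, 0, 0.5], [0, 0, 0], 0]
    - [[0, 0, 1], [0, 0, 0], 0]
    - [[0, 0, 1.2], [0, 0, 0], 0]
    - [[0, 0, 1.2], [0, 0, 0], 0]
    - [[0, 0, 1.2], [0, 0, 0], 0]

```text
time: 23.88
tool_pos: [0.542, -0.1437, 0.0838]
tool_rot: [-0.25, 0.647, 0.682, 0.234]
contact_force: [-1.0, -0.4, 1.0]
gripper_width: 0.231
grasp_force: 58.7
```

Run:
```python
from h import *
Y=np.cross([0,0,1.],u)*-1; X=np.cross(Y,-wz)
delta(.03,.0007*X+.0005*Y); delta(0,.0007*X+.0005*Y); print(state()["ft_torque"],state()["grasp_force"])
```

```text
t [ 0.542  -0.1437  0.0838] shift [0.05 0.02 0.01] turn [-0.03  0.   -0.01] F [-1.  -0.4  1. ]
t [ 0.542  -0.1437  0.0838] shift [0.05 0.03 1.21] turn [-0.03  0.   -0.01] F [-1.  -0.4  1. ]
[-0.31115048  0.00091145  0.0103556 ] 58.722063302993774
```

Aligned at the mouth; inserting in steps while watching the force.

>>> jog_arm:
  targets:
    - [[0.05, 0.02, 0.1], [0, 0, 0], 0]
    - [[0.05, 0.02, 0.3], [0, 0, 0], 0]
    - [[0.05, 0.02, 0.5], [0, 0, 0], 0]
    - [[0.05, 0.02, 0.6], [0, 0, 0], 0]
    - [[0.05, 0.02, 0.6], [0, 0, 0], 0]

```text
time: 24.5
tool_pos: [0.5415, -0.1325, 0.0726]
tool_rot: [-0.25, 0.647, 0.682, 0.233]
contact_force: [0.2, -1.0, -0.0]
gripper_width: 0.235
grasp_force: 58.7
```

>>> jog_arm:
  targets:
    - [[0, 0, 0.15], [0, 0, 0], 0]
    - [[0, 0, 0.3], [0, 0, 0], 0]
    - [[0, 0, 0.4], [0, 0, 0], 0]
    - [[0, 0, 0.4], [0, 0, 0], 0]

```text
time: 25.0
tool_pos: [0.5411, -0.1261, 0.0649]
tool_rot: [-0.25, 0.647, 0.682, 0.233]
contact_force: [-0.9, 0.0, -0.0]
gripper_width: 0.23
grasp_force: 58.7
```

Run:
```python
from h import *
delta(0); print(state()["ft_torque"],state()["grasp_force"])
```

```text
t [ 0.5411 -0.1261  0.0649] shift [-0.03  0.01  0.18] turn [-0.04 -0.   -0.01] F [-0.9  0.  -0. ]
[-0.28959237 -0.03410297 -0.03259141] 58.72185945510864
```

>>> jog_arm:
  targets:
    - [[0, 0, 0.08], [0, 0, 0], 0]
    - [[0, 0, 0.14], [0, 0, 0], 0]
    - [[0, 0, 0.18], [0, 0, 0], 0]
    - [[0, 0, 0.18], [0, 0, 0], 0]
    - [[0, 0, 0.18], [0, 0, 0], 0]

```text
time: 25.62
tool_pos: [0.5412, -0.1237, 0.062]
tool_rot: [-0.25, 0.647, 0.682, 0.234]
contact_force: [-1.2, -2.1, 1.5]
gripper_width: 0.232
grasp_force: 58.9
```

>>> jog_arm:
  targets:
    - [[0, 0, 0.03], [0, 0, 0], 0]
    - [[0, 0, 0.03], [0, 0, 0], 0]
    - [[0, 0, 0.03], [0, 0, 0], 45]
    - [[0, 0, 0.03], [0, 0, 0], 45]
    - [[0, 0, 0.03], [0, 0, 0], 45]
    - [[0, 0, 0.03], [0, 0, 0], 45]

```text
time: 26.38
tool_pos: [0.541, -0.1228, 0.061]
tool_rot: [-0.25, 0.647, 0.682, 0.234]
contact_force: [0.0, 0.3, 0.1]
gripper_width: 0.451
grasp_force: 0.0
```

>>> jog_arm:
  targets:
    - [[0, 0, -0.5], [0, 0, 0], 45]
    - [[0, 0, -1], [0, 0, 0], 45]
    - [[0, 0, -2], [0, 0, 0], 45]
    - [[0, 0, -3.5], [0, 0, 0], 45]
    - [[0, 0, -5], [0, 0, 0], 45]
    - [[0, 0, -6], [0, 0, 0], 45]
    - [[0, 0, -6], [0, 0, 0], 45]

```text
time: 27.25
tool_pos: [0.548, -0.2216, 0.1787]
tool_rot: [-0.247, 0.647, 0.682, 0.234]
contact_force: [-0.0, 1.0, -0.2]
gripper_width: 0.447
grasp_force: 0.0
```

Run:
```python
from h import *
Y=np.cross([0,0,1.],u)*-1; X=np.cross(Y,-wz)
im,d,C=look("wrist"); P=cloud(d,C); L=P-floor; a,b,s=L@X,L@Y,L@wz
m=(d>0)&(s>.026)&(s<.06)&(np.hypot(a,b)<.018); print(m.sum(),"top s",np.percentile(s[m],[50,90,98]),"b ext",np.percentile(b[m],[2,98]),"a ext",np.percentile(a[m],[2,98]))
k=m&(s>.044); print("cap top centre a,b,s",a[k].mean(),b[k].mean(),s[k].mean())
L2=P-O; r=np.hypot(L2[...,0],L2[...,1]); e=(d>0)&(r>.074)&(r<.080)&(abs(L2[...,2]-.03)<.01); A=np.c_[L2[e][:,:2],np.ones(e.sum())]; print("edge",np.linalg.lstsq(A,L2[e][:,2],rcond=None)[0])
print(state()["contact_force"],state()["time"],state()["tool_pos"]); save("w9.png",im)
```

```text
484 top s [0.04897168 0.05070849 0.05138432] b ext [-0.00902687  0.00998782] a ext [-0.01101484  0.00897728]
cap top centre a,b,s -0.00230023289189402 0.0007341728789390414 0.04964768828214364
edge [-0.00833239  0.00164465  0.02857404]
[ 0.9520274  -0.02507943  0.02087501] 27.3 [ 0.54727667 -0.22023993  0.17703185]
```

View pics/w9.png

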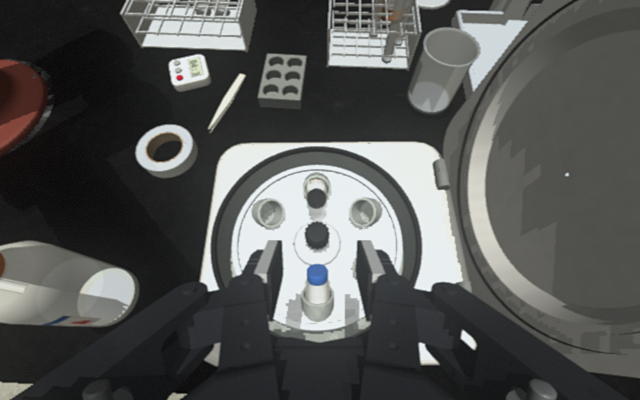

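The picture shows the sample vial (black cap (316,197)) in the well straight opposite the blue-capped vial (318,275). It stands to the same depth, the rotor is level and the gripper is clear.

>>> jog_arm:
  targets:
    - [[0, 0, -1], [0, 0, 0], 45]
    - [[0, 0, -1], [0, 0, 0], 45]
    - [[0, 0, -1], [0, 0, 0], 45]
    - [[0, 0, -1], [0, 0, 0], 45]

```text
time: 27.8
tool_pos: [0.5474, -0.2343, 0.1941]
tool_rot: [-0.251, 0.646, 0.682, 0.233]
contact_force: [-0.7, -0.3, 0.1]
gripper_width: 0.453
grasp_force: 0.0
```

```bash
python3 -c "
from plant import *
print(job_done())"
```

```text
the job is handed in; nothing more can be done
None
```

The job is handed in at 27.8 s with no verdict returned: by my last images the rotor sits home and level on the drive, the vial is at the bottom of the well opposite the balance vial (to about 1–2 mm), and the arm is clear; the first rotor grasp closed on air because the real fingertips sit about 43 mm short of the reported TCP, so I corrected for that.

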